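Park the full thread spool at the top of the spool rack

TASK

On the fly-tying bench stands a rack with two sloped gutters, a thread spool lying at the foot of each. Using only your fingertips, push the full spool up its gutter, staying behind it past the crest, so that it comes to rest in the dip against the stop at the top and does not roll back; never lift it. Leave the nearly empty spool at the foot of its gutter and everything else on the bench as it is.

Things in the scene. Friction and masses are not known exactly. Their poses are not given: they have to be found in the camera images.
- rack: Spool rack, fixed, wooden base 262 x 165 x 8 mm with two open, smooth aluminium gutters side by side. Origin: centre of its underside, on the bench; +x = uphill along the gutters (level), +y across, z up. Gutter centre lines at y = +45 and -45 mm; each 50 mm wide inside, flat-floored, side walls 4 mm thick and 12 mm above its floor. Upright wooden stop: face at x = 115 mm, top 59.3 mm above the bench.
- slope (a point): On the rack middle line at the foot of the slope (rack x = -115, y = 0, floor 14 mm above the bench). x points up the slope (10 degrees above level), y across, z out of the gutter floor. A spool on the slope has its centre 20 mm out along z. At the foot a lip (rack x = -119 to -115 mm, top 24 mm above the bench) keeps the spools in; beyond it only the base sticks out, to x = -131 mm.
- crest (a point): Where the slope ends, on the rack middle line, at the height of the gutter floors (rack x = 65 mm, 45.7 mm above the bench). From here the floor falls at 14 degrees into a dip that ends at the stop, 50 mm farther on, where the floor is 33.3 mm above the bench. Axes as rack.
- seat_left (a point): Where the centre of a spool lies when it rests in the dip against the stop of the gutter at rack y = +45 mm (rack x = 95 mm, 58.9 mm above the bench).
- seat_right (a point): The same for the gutter at rack y = -45 mm.
- full_spool: The full spool, loose, 50 to 100 g: two white flanges 40 mm in diameter and 5 mm thick, 46 mm long overall, wound with grey thread 37 mm in diameter, nearly up to the flange rims. Lies across its gutter and rolls freely; starts at rest against the foot lip of either gutter, centre at rack x = -99.8 mm, 37.0 mm above the bench. Origin: its centre; its y axis is its roll axis, x and z turn as it rolls.
- bare_spool: The nearly empty spool, loose, same flanges and length but the core with its last thread is only 16 mm in diameter. Lies at the foot of the other gutter. Origin and axes as for the full spool.
- jar: Closed amber glass jar with an orange lid, 42 mm in diameter, 58 mm tall, standing beside the rack. Origin: centre of its underside.
- cement: Small glass bottle with a black cap, 28 mm in diameter, 55 mm tall, standing beside the rack. Origin: centre of its underside.
- beads: Shallow white bead tray, open on top, 90 x 60 x 18 mm, lying beside the rack. Origin: centre of its underside.
There are look-alikes about, which are no part of the job. What is shaped like the full_spool but yellow is not meant.

How it is judged:
On the way:
1. the fingertips push the full spool on the upper half of its slope (x of full_spool in the frame of slope above 0.1 m and contact force between the fingers and full_spool above 0.01 N).
At the end, for the whole second after the job is handed in: The full spool rests in the dip against the stop at the top of its gutter (centre within 6 mm of the seat point, slower than 20 mm/s); the nearly empty spool is within 12 mm, and the jar, bottle and bead tray within 15 mm, of where they started ((distance between full_spool and seat_left below 0.006 m or distance between full_spool and seat_right below 0.006 m) and linear speed of full_spool below 0.02 m/s and distance of bare_spool from where it was at the start of the episode below 0.012 m and distance of each of jar, cement, beads from where it was at the start of the episode below 0.015 m); the robot touches nothing.
It fails at once if the full spool is lifted: its centre comes more than 6 mm above its rolling height over the slope (z of full_spool in the frame of slope above 0.026 m).
It fails at once if the nearly empty spool is moved by more than 12 mm (distance of bare_spool from where it was at the start of the episode above 0.012 m).
It fails at once if the jar, bottle or bead tray is moved by more than 15 mm (distance of any of jar, cement, beads from where it was at the start of the episode above 0.015 m).
It also fails if it takes over 38 s, if anything falls off the work surface, if the arm or the gripper's body presses on something with over 40 N, if the wrist force passes 120 N, or if a joint passes its speed limit or range.

ROBOT

A 6-joint arm with a two-finger parallel gripper is mounted at the origin on the work surface. World frame = base frame: x ahead of the robot, y to its left, z up, the work surface at z = 0. Lengths are in m, angles in rad, forces in N, time in s.
With the tool pointing down it reaches from about 0.375 to 0.9 m from the base axis. Payload 3.1 kg.
Tool frame: the origin (TCP) lies on the centre line of the jaws, within the pads' length; the fingertips stand 11 mm ahead of it and the grasp point (between the pads) lies 8 mm behind it; x points along the fingers, y is the direction in which the jaws open and shut, and the axes are right-handed (so a half turn about x gives the same grasp; the last joint's range is limited). The gripper opens to 87 mm and grips with 3 to 60 N. Pads are 19 mm wide; open, the fingers measure 117 mm over their backs; the gripper's body (75 mm by 190 mm) begins 51 mm behind the grasp point.
Start: joints at [-1.518, 0.527, 1.433, -0, 1.181, -0.178], TCP at [0.144, -0.608, 0.234] pointing down, gripper open.
Joint ranges: [-3.08, 3.08], [-0.75, 2.2], [0.22, 2.44], [-1.43, 4.57], [0, 2.65], [-2.85, 2.85]. Speed limits (rad/s): [2.79, 2.79, 3.14, 3.14, 3.14, 3.14].

INTERFACE

Orientations are given as a unit quaternion [x, y, z, w].
In Python, from rig import robot, camera, camera_info gives the robot as it stands.
- The arm moves only by the shell command python3 -m inch 'ROWS' [FORCE]. ROWS is JSON, a list that holds one entry, the list of rows, each a list of 5 numbers: the shift along the tool's x, y, z in cm, then the turn about the tool's x in rad, then the opening, from 0 (shut) to 1 (fully open). A call has 1 to 8 rows; each row shifts and turns the pose as measured when the row begins, along the tool's axes as they then stand; what a row does not reach is not made up. A row lasts 1/12 s, in which the tool goes at most 41.7 mm and 7.16 degrees, less where a joint would pass 70% of its speed; a pose out of reach is approached as far as the arm can. A call with a gripper value outside its range is refused whole. The fingers move at their own pace and stop on an object; FORCE is the grip in N (left out, the last holds). Time passes only in rows, so rows that do not move let the fingers close. It gives the time, the measured TCP pose, the force and the opening at its end, in the units of the state.
- robot.get_obs(): the state, without advancing time (a new reading comes with each control period).
- camera(name): name is "side" or "top"; returns the picture (420x560x3 uint8, red, green, blue); there is no depth.
- camera_info(name): a dict with "camera_matrix" (3x3 intrinsics, pixels), "rvec" (rotation vector, rad) and "tvec" (3), from world to camera coordinates, as OpenCV has them. Camera axes: x right, y down, z forward; pixel columns grow to the right and rows downward; lengths in m; the calibration is good to about 2 mm. A picture is of the moment at which its call begins. camera_info takes no time and is no camera call.
- robot.hand_in(): hands the job in, once; it reports no verdict.
The state is a dict: "time": time; "q": joint angles; "joint_velocities": joint speeds; "joint_torque": joint torques, N m; "position": TCP position; "tool_rot": TCP orientation; "ft_force": force on the tool from outside, world axes, zero at the start; "moment": the same for the moment, N m; "grip_width": finger opening in m.
Only numpy, scipy, OpenCV 4.12 (cv2) and the standard library are available. Lean on these libraries where they do the work, as an engineer would, in place of code of your own. Each camera call takes 0.05 s, during which the arm holds its last target. There are 200 camera calls.

## Working session

There is one attempt and no reset: what is moved stays moved. The work goes in short steps, Python scripts to look and compute and a shell command to move; the robot and the scene stay as the last step left them, time stands still between calls to the robot, and variables do not carry over. Pictures are saved under pics/ and viewed, about 8 in all and at most 12, crops included, and the job is handed in when it is done.

```bash
mkdir -p pics; ls
python3 - <<'E'
from rig import robot,camera,camera_info
import cv2,numpy as np
for n in("top","side"):
    cv2.imwrite(f"pics/{n}0.png",camera(n)[:,:,::-1])
    i=camera_info(n);R=cv2.Rodrigues(np.array(i["rvec"],float))[0]
    print(n,i["camera_matrix"],(-R.T@np.ravel(i["tvec"])).round(3),R.round(2).tolist())
print(robot.get_obs())
E
```

```text
pics
top [[429.87130955   0.         276.907994  ]
 [  0.         429.87130955 210.17101916]
 [  0.           0.           1.        ]] [0.432 0.038 0.863] [[-0.0, -1.0, -0.01], [-0.98, 0.0, -0.18], [0.18, 0.01, -0.98]]
side [[456.14629658   0.         278.8579025 ]
 [  0.         456.14629658 201.76677999]
 [  0.           0.           1.        ]] [0.51  0.622 0.573] [[-0.99, -0.15, 0.02], [-0.11, 0.64, -0.76], [0.1, -0.75, -0.65]]
{'time': 0.1, 'q': array([-1.51752654e+00,  5.28379042e-01,  1.43376469e+00, -3.91552667e-06,
        1.18141368e+00, -1.78476732e-01]), 'joint_velocities': array([-0.00047665, -0.00210242, -0.0032453 , -0.00014393,  0.00125704,
        0.00081659]), 'joint_torque': array([-3.23843342e-04, -4.40985167e+01, -1.77150267e+01,  6.35608868e-02,
        5.33406227e-02, -3.52091706e-05]), 'position': array([ 0.14355584, -0.6076349 ,  0.2326689 ]), 'tool_rot': array([ 0.70240685,  0.08244539, -0.70232248,  0.08105866]), 'ft_force': array([0.04348581, 0.10510122, 0.88486081]), 'moment': array([0.03355665, 0.00318631, 0.01785307]), 'grip_width': 0.08727702835580502}
```

View pics/top0.png

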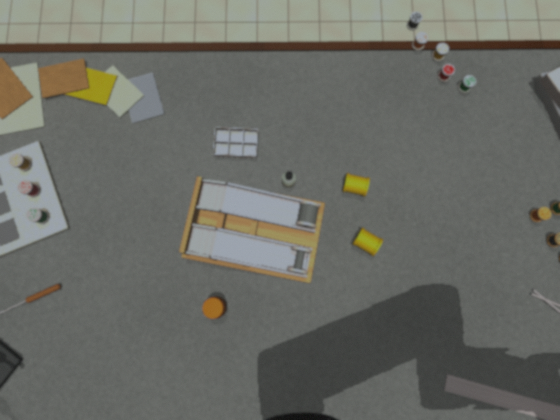

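View pics/side0.png

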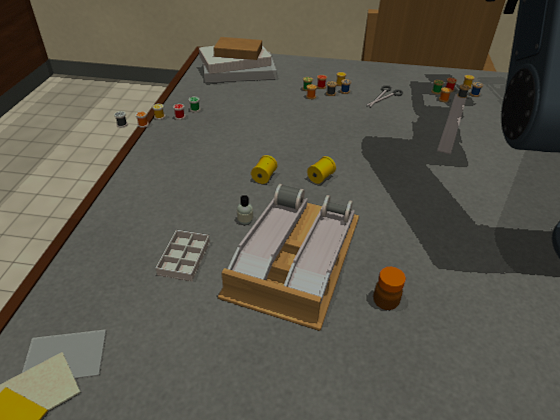

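Run:
```python
import cv2,numpy as np
a=cv2.imread("pics/top0.png")[165:290,170:350]; b=cv2.imread("pics/side0.png")[170:330,200:380]
a=cv2.resize(a,None,fx=4.4,fy=4.4,interpolation=cv2.INTER_CUBIC); b=cv2.resize(b,None,fx=3.6,fy=3.6,interpolation=cv2.INTER_CUBIC)
cv2.imwrite("pics/topc.png",cv2.convertScaleAbs(a,alpha=1.3)); cv2.imwrite("pics/sidec.png",cv2.convertScaleAbs(b,alpha=1.3))
```

```text
(no output)
```

View pics/topc.png

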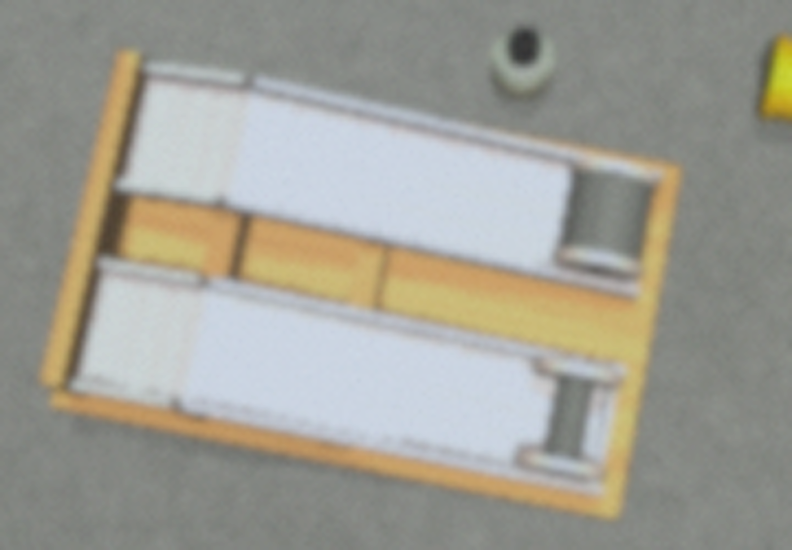

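View pics/sidec.png

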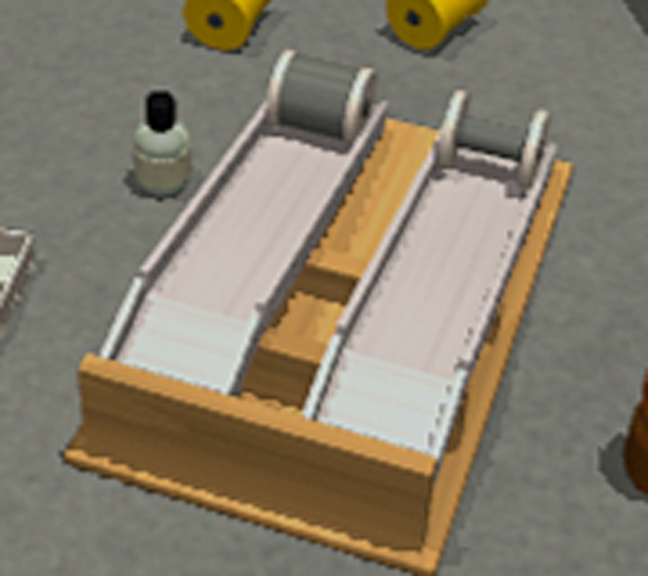

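The top view shows the full spool (thick grey) at about (309,214), in the gutter farther from the robot. The bare spool is in the nearer gutter, and uphill is image left, roughly world +y. Next I'll cast rays onto the known heights and fit the rack pose.

```bash
cat > h.py <<'E'
import cv2,numpy as np
from rig import robot,camera,camera_info
from scipy.spatial.transform import Rotation as Ro
def ray(n,uv,z):
    i=camera_info(n);K=np.array(i["camera_matrix"]);R=cv2.Rodrigues(np.array(i["rvec"],float))[0];c=-R.T@np.ravel(i["tvec"])
    d=R.T@np.linalg.inv(K)@[*uv,1]; return c+d*(z-c[2])/d[2]
E
python3 - <<'E'
from h import *
T=lambda u,v:((u+.5)/4.4-.5+170,(v+.5)/4.4-.5+165); S=lambda u,v:((u+.5)/3.6-.5+200,(v+.5)/3.6-.5+170)
L=[("top",T(680,165),.008,-131,-82.5),("top",T(617,517),.008,-131,82.5),("top",T(138,55),.0593,115,-82.5),("top",T(68,388),.0593,115,82.5),
("side",S(570,163),.008,-131,82.5),("side",S(435,572),.008,131,82.5),("side",S(66,457),.008,131,-82.5)]
W=np.array([ray(n,p,z)[:2] for n,p,z,_,_ in L]);M=np.array([l[3:] for l in L])/1000
def fit(W,M):
    wm,mm=W.mean(0),M.mean(0);a=W-wm;b=M-mm
    th=np.arctan2((b[:,0]*a[:,1]-b[:,1]*a[:,0]).sum(),(a*b).sum());R=np.array([[np.cos(th),-np.sin(th)],[np.sin(th),np.cos(th)]])
    return th,R,wm-R@mm
for s in (slice(0,4),slice(4,7),slice(0,7)):
    th,R,t=fit(W[s],M[s]);print(np.degrees(th),t.round(4),((W-t)@R*1000-M*1000).round(1).tolist())
for u,n in (((608,212),'full'),((570,415),'bare')): print(n,((ray("top",T(*u),.045)[:2]-t)@R*1000).round(1))
for u in ((357,184),(368,242)): print('yellow',((ray("top",u,.03)[:2]-t)@R*1000).round(1))
o=robot.get_obs();A=Ro.from_quat(o["tool_rot"]).as_matrix();print(A.round(3))
E
```

```text
79.06058152400144 [0.5523 0.0901] [[0.9, 1.3], [1.7, -0.6], [0.1, 8.1], [-2.6, -8.8], [0.4, 0.1], [-0.5, 0.1], [-1.1, 2.4]]
79.14801797646754 [0.5514 0.0899] [[1.1, 0.7], [2.2, -1.2], [0.3, 7.2], [-2.1, -9.7], [0.9, -0.5], [-0.0, -0.9], [-0.8, 1.4]]
79.13178660943645 [0.5519 0.0901] [[0.9, 1.1], [2.0, -0.8], [0.1, 7.7], [-2.4, -9.3], [0.7, -0.1], [-0.3, -0.4], [-1.0, 1.9]]
full [-100.1  -46.6]
bare [-99.3  43.9]
yellow [-186.7 -124.9]
yellow [-225.3  -14.3]
[[-0.     0.23  -0.973]
 [ 0.002 -0.973 -0.23 ]
 [-1.    -0.002 -0.   ]]
```

```bash
cat > w.py <<'E'
from h import *
import sys
th=np.radians(79.13);c,s=np.cos(th),np.sin(th);R=np.array([[c,-s],[s,c]]);t=np.array([.5519,.0901])
o=robot.get_obs();A=Ro.from_quat(o["tool_rot"]).as_matrix();p=o["position"]
print("rack mm",((p[:2]-t)@R*1000).round(1),"tip z",round(p[2]*1000-11,1),"f",o["ft_force"].round(2),"w",round(o["grip_width"],4),"t",o["time"],"q",o["q"].round(2))
y=A[:2,1]; a=np.arctan2(*( -R[:,1])[::-1])-np.arctan2(y[1],y[0]); print("turn about tool x",round(-(a+np.pi)%(2*np.pi)-np.pi if 0 else -((a+np.pi)%(2*np.pi)-np.pi),3))
if len(sys.argv)>1:
    g=np.array([float(v) for v in sys.argv[1:4]])/1000; w=np.r_[t+R@g[:2],g[2]+.011]; print("shift cm",((w-p)@A*100).round(2))
E
python3 -m inch '[[[0,0,0,-0.125,0.18],[0,0,0,-0.125,0.18],[0,0,0,-0.125,0.18],[0,0,0,-0.125,0.18],[0,0,0,-0.125,0.18],[0,0,0,-0.125,0.18],[0,0,0,-0.125,0.18],[0,0,0,-0.125,0.18]]]' 10; python3 w.py -150 -46 222
```

```text
time: 0.77
position: [0.1434, -0.6042, 0.2278]
tool_rot: [0.578, 0.414, -0.574, 0.407]
ft_force: [-0.4, -0.8, 0.4]
grip_width: 0.0417
rack mm [-758.9  270.2] tip z 216.8 f [-0.39 -0.84  0.38] w 0.0417 t 0.7667 q [-1.52  0.53  1.44  0.    1.18 -1.18]
turn about tool x -0.143
shift cm [  0.11  22.61 -64.78]
```

```bash
python3 -m inch '[[[-0.1,1.3,-3.8,-0.07,0.18],[-0.1,1.3,-3.8,-0.07,0.18],[-0.1,1.3,-3.8,0,0.18],[-0.1,1.3,-3.8,0,0.18],[-0.1,1.3,-3.8,0,0.18],[-0.1,1.3,-3.8,0,0.18],[-0.1,1.3,-3.8,0,0.18],[-0.1,1.3,-3.8,0,0.18]]]'; python3 w.py -150 -46 200
```

```text
time: 1.43
position: [0.3088, -0.3274, 0.2338]
tool_rot: [0.548, 0.452, -0.545, 0.446]
ft_force: [1.5, 0.6, 0.3]
grip_width: 0.0155
rack mm [-455.9  160. ] tip z 222.8 f [1.54 0.64 0.34] w 0.0155 t 1.4333 q [-1.07  0.3   1.85  0.    1.01 -0.87]
turn about tool x -0.005
shift cm [  2.48  20.45 -30.68]
```

```bash
python3 -m inch '[[[0.2,2.3,-3.4,0,0.18],[0.2,2.3,-3.4,0,0.18],[0.2,2.3,-3.4,0,0.18],[0.2,2.3,-3.4,0,0.18],[0.2,2.3,-3.4,0,0.18],[0.2,2.3,-3.4,0,0.18],[0.2,2.3,-3.4,0,0.18],[0.2,2.3,-3.4,0,0.18]]]'; python3 w.py -150 -46 150
```

```text
time: 2.1
position: [0.5398, -0.0872, 0.2188]
tool_rot: [0.548, 0.453, -0.546, 0.443]
ft_force: [0.9, -0.7, 0.8]
grip_width: 0.0155
rack mm [-176.4  -21.6] tip z 207.8 f [ 0.93 -0.71  0.84] w 0.0155 t 2.1 q [-0.37  0.44  1.64  0.01  1.07 -0.18]
turn about tool x -0.007
shift cm [ 5.79  2.48 -2.6 ]
```

```bash
python3 -m inch '[[[1,1.2,-1.2,-0.007,0.18],[2,1,-1,0,0.18],[3,0,0,0,0.18],[3,0,0,0,0.18],[3,0,0,0,0.18],[2,0,0,0,0.18],[1,0,0,0,0.18],[0,0,0,0,0.18]]]'; python3 w.py -150 -46 30
```

```text
time: 2.77
position: [0.5755, -0.0572, 0.0622]
tool_rot: [0.545, 0.457, -0.538, 0.452]
ft_force: [0.1, -0.4, 0.3]
grip_width: 0.0158
rack mm [-140.2  -50.9] tip z 51.2 f [ 0.11 -0.38  0.3 ] w 0.0158 t 2.7667 q [-0.3   0.71  1.68  0.02  0.75 -0.14]
turn about tool x 0.015
shift cm [ 2.11 -0.51  1.  ]
```

```bash
python3 -m inch '[[[0,-0.5,0.8,0.015,0.18],[0,0,0.4,0,0.18],[1,0,0,0,0.18],[1,0,0,0,0.18],[0,0,0,0,0.18]]]'; python3 w.py -150 -46 31
python3 - <<'E'
from h import *
b=camera("top")[140:290,150:380,::-1]; a=camera("side")[150:310,190:390,::-1]
a=cv2.resize(a,(375,300));b=cv2.resize(b,(420,300));cv2.imwrite("pics/p1.png",np.hstack([b,a]))
E
```

```text
time: 3.18
position: [0.5701, -0.0708, 0.0445]
tool_rot: [0.551, 0.45, -0.541, 0.449]
ft_force: [0.5, 0.7, -0.7]
grip_width: 0.0157
rack mm [-154.6  -48.2] tip z 33.5 f [ 0.5   0.69 -0.67] w 0.0157 t 3.1833 q [-0.32  0.73  1.7   0.02  0.7  -0.15]
turn about tool x -0.003
shift cm [ 0.26 -0.22 -0.45]
```

View pics/p1.png

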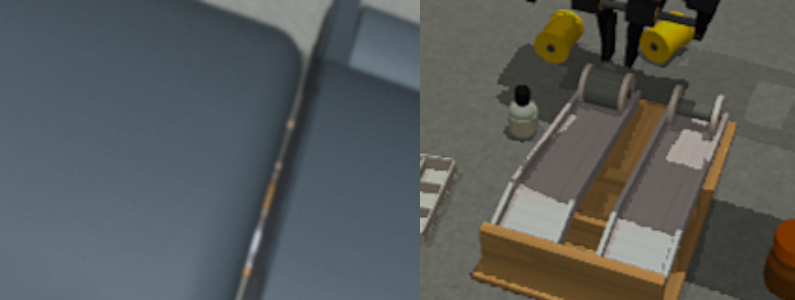

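Side view: the fingers stand behind the full spool and centred on its gutter, with the fingertips above the lip. The top view is blocked by the arm. Starting the push.

```bash
python3 -m inch '[[[0.1,-0.2,-0.5,-0.003,0.18],[0,0,-0.6,0,0.18],[0,0,-0.6,0,0.18],[-0.05,0,-0.5,0,0.18],[-0.1,0,-0.6,0,0.18],[-0.12,0,-0.7,0,0.18],[-0.12,0,-0.7,0,0.18],[-0.12,0,-0.7,0,0.18]]]'; python3 w.py -85 -46 41
```

```text
time: 3.95
position: [0.5797, -0.0178, 0.052]
tool_rot: [0.55, 0.45, -0.539, 0.451]
ft_force: [-0.6, -0.0, 0.2]
grip_width: 0.0155
rack mm [-100.7  -47.6] tip z 41.0 f [-0.64 -0.02  0.25] w 0.0155 t 3.95 q [-0.23  0.72  1.69  0.02  0.72 -0.05]
turn about tool x 0.001
shift cm [ 0.01 -0.16 -1.57]
```

```bash
python3 -m inch '[[[0.1,-0.1,-0.7,0,0.18],[0,0,-0.7,0,0.18],[-0.05,0,-0.7,0,0.18],[-0.1,0,-0.7,0,0.18],[-0.1,0,-0.7,0,0.18],[-0.1,0,-0.7,0,0.18],[-0.1,0,-0.7,0,0.18],[-0.1,0,-0.7,0,0.18]]]'; python3 w.py -30 -46 50
python3 - <<'E'
from h import *
cv2.imwrite("pics/p2.png",cv2.resize(camera("side")[150:310,190:390,::-1],(625,500)))
E
```

```text
time: 4.62
position: [0.5899, 0.0443, 0.0577]
tool_rot: [0.55, 0.45, -0.539, 0.452]
ft_force: [0.5, -0.0, -0.1]
grip_width: 0.0157
rack mm [-37.8 -46. ] tip z 46.7 f [ 0.48 -0.   -0.07] w 0.0157 t 4.6167 q [-0.12  0.72  1.66  0.01  0.75  0.06]
turn about tool x 0.002
shift cm [-0.32  0.01 -0.79]
```

View pics/p2.png

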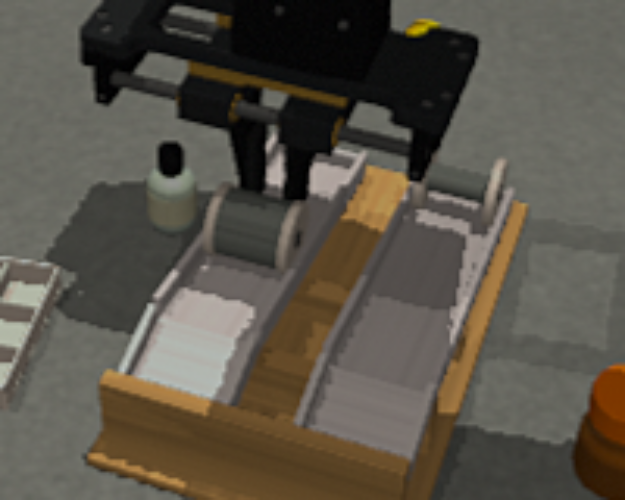

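The spool is rolling square, up against both fingers, about halfway up, and the bare spool is still at its foot. Continuing.

```bash
python3 -m inch '[[[-0.1,0,-0.7,0,0.18],[-0.12,0,-0.7,0,0.18],[-0.12,0,-0.7,0,0.18],[-0.12,0,-0.7,0,0.18],[-0.12,0,-0.7,0,0.18],[-0.12,0,-0.6,0,0.18],[-0.1,0,-0.5,0,0.18],[-0.05,0,-0.4,0,0.18]]]'; python3 w.py 55 -46 60
```

```text
time: 5.33
position: [0.6003, 0.0996, 0.0681]
tool_rot: [0.55, 0.451, -0.539, 0.452]
ft_force: [-1.2, -0.4, 0.6]
grip_width: 0.0157
rack mm [ 18.5 -45.7] tip z 57.1 f [-1.23 -0.42  0.62] w 0.0157 t 5.3333 q [-0.02  0.72  1.61  0.01  0.8   0.15]
turn about tool x 0.003
shift cm [-0.25  0.04 -3.66]
```

```bash
python3 -m inch '[[[-0.1,0,-0.5,0,0.18],[-0.1,0,-0.5,0,0.18],[-0.1,0,-0.5,0,0.18],[-0.05,0,-0.5,0,0.18],[0,0,-0.5,0,0.18],[0,0,-0.5,0,0.18],[0,0,-0.4,0,0.18],[0,0,-0.3,0,0.18]]]'; python3 w.py 60 -46 60;  python3 - <<'E'
from h import *
cv2.imwrite("pics/p3.png",cv2.resize(camera("side")[150:310,190:390,::-1],(625,500)))
E
```

```text
time: 6.0
position: [0.6078, 0.1402, 0.0724]
tool_rot: [0.55, 0.451, -0.539, 0.451]
ft_force: [-0.1, -0.4, -0.3]
grip_width: 0.0157
rack mm [ 59.7 -45.4] tip z 61.4 f [-0.1  -0.36 -0.27] w 0.0157 t 6.0 q [0.04 0.73 1.57 0.01 0.83 0.22]
turn about tool x 0.002
shift cm [ 0.14  0.05 -0.03]
```

View pics/p3.png

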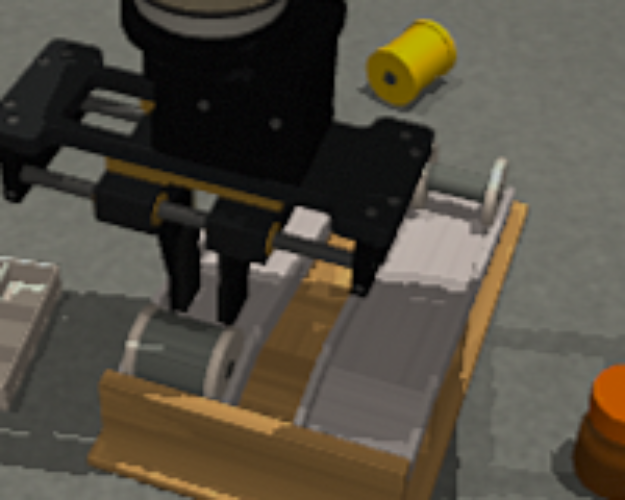

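The spool lies in the dip against the stop. I'll let it settle, back off a little, then rise.

```bash
python3 -m inch '[[[0,0,0,0,0.18],[0,0,0,0,0.18],[-0.2,0,0.4,0,0.18],[-0.5,0,0.8,0,0.18],[-2,0,0,0,0.18],[-3,0,0,0,0.18],[-3,0,0,0,0.18],[-3,0,0,0,0.18]]]'; python3 -m inch '[[[0,0,3,0,0.18],[0,0,4,0,0.18],[0,0,4,0,0.18],[0,0,4,0,0.18],[0,0,4,0,0.18],[0,0,4,0,0.18],[0,0,2,0,0.18],[0,0,0,0,0.18]]]';python3 w.py
python3 - <<'E'
from h import *
a=camera("side");b=camera("top")
cv2.imwrite("pics/p4.png",np.hstack([cv2.resize(a[160:320,140:420,::-1],(420,240)),cv2.resize(b[110:330,170:400,::-1],(251,240))]))
cv2.imwrite("pics/side4.png",a[:,:,::-1])
d=cv2.absdiff(a[:,:,::-1],cv2.imread("pics/side0.png")).max(2)
E
```

```text
time: 6.72
position: [0.5975, 0.1229, 0.1857]
tool_rot: [-0.545, -0.454, 0.545, -0.447]
ft_force: [0.0, 0.2, -0.5]
grip_width: 0.0154
time: 7.38
position: [0.5536, -0.1374, 0.1982]
tool_rot: [0.551, 0.447, -0.538, 0.455]
ft_force: [0.3, 0.0, 0.4]
grip_width: 0.0156
rack mm [-223.1  -44.5] tip z 187.2 f [0.27 0.03 0.41] w 0.0156 t 7.3833 q [-0.44  0.49  1.62  0.01  1.01 -0.26]
turn about tool x 0.002
```

View pics/p4.png

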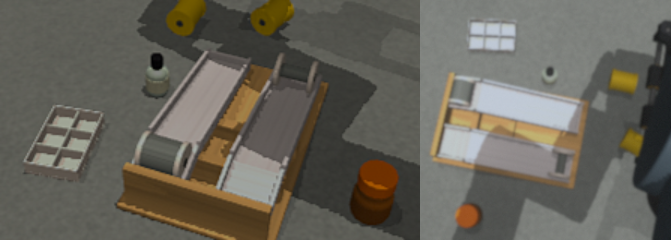

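The spool sits against the stop, and the other objects look unmoved. One numeric check, then hand-in.

Run:
```python
from w import *
print("full centre, rack mm",((ray("top",(208.5,193.4),.066)[:2]-t)@R*1000).round(1))
a=camera("side")[:,:,::-1];z=cv2.imread("pics/side0.png");p=cv2.imread("pics/side4.png")
def cen(im,lo,hi,box):
    x0,y0,x1,y1=box;m=cv2.inRange(cv2.cvtColor(im[y0:y1,x0:x1],cv2.COLOR_BGR2HSV),lo,hi);M=cv2.moments(m,True);return round(M["m10"]/M["m00"]+x0,1),round(M["m01"]/M["m00"]+y0,1)
for n,lo,hi,b in(("jar",(3,150,60),(15,255,255),(365,255,415,320)),("cap",(0,0,0),(180,255,40),(230,190,260,210)),("tray",(0,0,110),(180,60,255),(150,225,215,285))):
    print(n,cen(z,lo,hi,b),cen(a,lo,hi,b))
print("full moved between frames, max diff",cv2.absdiff(np.ascontiguousarray(a),p)[245:290,220:270].max())
robot.hand_in()
```

```text
rack mm [-219.6  -44.3] tip z 187.0 f [ 0.08 -0.19 -1.16] w 0.0157 t 7.4833 q [-0.44  0.49  1.62  0.02  1.01 -0.26]
turn about tool x 0.004
full centre, rack mm [ 92.5 -44.7]
jar (391.5, 281.6) (391.4, 281.7)
cap (244.3, 200.7) (244.3, 200.7)
tray (182.6, 253.5) (182.6, 253.6)
full moved between frames, max diff 4
the job is handed in; nothing more can be done
```

I pushed the full spool up its gutter (the one farther from the robot, rack y = −45 mm) with two slightly open fingertips and kept behind it until it was past the crest. It came to rest in the dip against the stop. I then backed the fingers off, raised them clear and handed the job in at about 7.5 s.

**Full spool:** the last picture puts its centre at about rack (92.5, −44.7) mm, against the seat at (95, −45). That is a coarse single-view reading, about 2.5 mm off. It did not move between the last two frames.

**Jar, bottle and bead tray:** all three are within 0.1 pixel of where they started in the side view.

**Nearly empty spool:** in the pictures it is still at the foot of its gutter; I did not measure it.

**Not measured:** force readings stayed under about 2 N, mostly noise, so they do not confirm contact with the spool. Contact is inferred from the pictures and from the spool following the fingers up the slope. No check failed or disagreed.

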